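Prop the incubator hood open

TASK

Open the incubator's hood by its front bar handle and prop it: once the hood is up, swing the prop rod up off the front ledge, then bring the hood down on it so that the rod's ball end sits right home in the socket under the hood and carries the hood's weight. Leave the three things standing beside the incubator where they are.

Things in the scene. Friction and masses are not known exactly. Their poses are not given: they have to be found in the camera images.
- incubator: Grey dish incubator, fixed on the bench: 300 long, 260 wide, 141 high with its white windowed hood shut. Origin: on the bench under the middle of the hinge line; its x axis points from its front to its rear, y to its left (seen from the front), z up. Along the front, from 180 to 265 mm before the origin, runs a 30 mm high open ledge on which the prop rod lies; behind it stands the chamber, 100 high. The body does not move during the job.
- hood_hinge (a point): Middle of the hood's hinge line, 100 mm above the bench; the line runs along the incubator's y. All offsets below are in the incubator's axes.
- hood (a joint): Angle of the hood: 0 shut, grows as its front edge rises, stop at 1.40 rad. Stiff hinge (0.36 N m of friction, 1.6 N m s/rad of damping): raised to 1.1 rad (63 deg) or more it stays where it is left; let go below about 0.9 rad it sinks slowly of its own weight (0.8 to 1.0 kg; raising it at the handle takes 6 to 12 N). With the rod home in the socket the hood rests at 0.70 rad (40 deg). The rod can be swung in under the socket while the hood stands at 1.0 rad or more.
- hood_handle (a point): Middle of the steel bar handle on the hood's front: round bar of 12 mm diameter, 100 long, along the incubator's y, 38 mm clear in front of the hood's front face (bar centre to face). Shut, it lies 228 mm before and 25 mm above the hinge line (125 above the bench) and moves on a circle of 229 mm about the hinge line. The point turns with the hood.
- hood_socket (a point): Seat of the ball in the socket: centre of the ball end when it is fully home. In the hood (shut): 155 mm before and 20 mm above the hinge line, 66 mm to the incubator's left of its middle. The socket is a black square flared cup that opens downward out of the hood's underside: mouth 20 mm below the seat, about 34 mm wide inside, narrowing to the ball.
- rod (a joint): Angle of the prop rod: 0 lying on the ledge, along the incubator's -y (tip to the right); grows as the tip swings up, stop at 1.75. The ball is under the socket at 1.36 rad; the flared cup catches it within about 0.05 rad (10 mm at the ball) either side. Light pivot: the rod stays where it is left between about 1.2 and 1.75 rad, lower down it falls back onto the ledge.
- rod_pivot (a point): Pivot of the rod, at the left end of the ledge: 230 mm before and 110 mm to the left of the incubator's origin, 50 above the bench. The rod swings in a plane that leans back: standing up it leans to the rear by 0.645 rad (37 deg) from vertical, so its direction at angle q is, in the incubator's axes, (0.601 sin q, -cos q, 0.799 sin q).
- rod_tip (a point): Centre of the 14 mm ball at the free end of the steel rod (10 mm thick), 211 mm from the pivot.
- rod_knob (a point): Point to grip on the rod's black knob: a cylinder of 18 mm diameter that stands out from the rod, 120 mm from the pivot, square to the swing plane, towards the front and up: direction (-0.799, 0, 0.601) in the incubator's axes. It sticks out 47 mm from the rod's axis; the point is on the knob's axis 30 mm out. The knob turns with the rod about the knob's own axis direction and may turn between the fingers.
- beaker_250_mid (a point): Middle (46 mm up) of a glass beaker, 71 x 77 x 92 high, standing loose beside the incubator. Not to be disturbed.
- slide_pack_mid (a point): Middle (15 mm up) of a carton of slides, 32 x 79 x 30 high, beside the incubator. Not to be disturbed.
- timer_mid (a point): Middle (10 mm up) of a small white timer, 62 x 66 x 21 high, beside the incubator. Not to be disturbed.

How it is judged:
By the outcome, as a careful person would: the job done as asked, in the order asked, and still so for the second after the job is handed in, with the robot touching nothing.
It also fails if it takes over 72 s, if anything falls off the work surface, if the arm or the gripper's body presses on something with over 40 N, if the wrist force passes 120 N, or if a joint passes its speed limit or range.

ROBOT

A 6-joint arm with a two-finger parallel gripper is mounted at the origin on a cart in front of the work surface, level with it; the furniture and walls round the work are solid. World frame = base frame: x ahead of the robot, y to its left, z up, the work surface at z = 0. Lengths are in m, angles in rad, forces in N, time in s.
With the tool pointing down it reaches from about 0.375 to 0.825 m from the base axis. Payload 5.5 kg.
Tool frame: the origin (TCP) lies at the centre of the arm's flange, where the gripper is bolted on; the fingertips stand 173 mm ahead of it and the grasp point (between the pads) lies 155 mm ahead of it; z points along the fingers, y is the line along which they close (so a half turn about z gives the same grasp; the last joint's range is limited). The gripper opens to 85 mm and grips with 20 to 120 N. Pads are 22 mm wide; open, the fingers measure 114 mm over their backs; the gripper's body (76 mm by 85 mm) begins 54 mm behind the grasp point. The pads swing forward as they close: fully open they stand 13 mm farther back than shut.
Start: joints at [1.292, 0.314, -0.047, 1.21, 0, 1.571], TCP at [0.165, 0.577, 0.405] pointing down, gripper open.
Joint ranges: [-2.67, 2.67], [-0.69, 1.73], [-1.03, 1.25], [-2.08, 2.16], [-1.42, 1.45], [-3.14, 3.14]. Speed limits (rad/s): [2.39, 2.39, 3.01, 3.14, 3.14, 3.14].

INTERFACE

Orientations are given as a unit quaternion [w, x, y, z].
In Python, from cell import arm gives the robot as it stands.
- The arm moves only by the tool carry_out, never from a script. Its argument "targets" is a list that holds one entry, the list of rows, each a list of 4 numbers: the shift along the tool's x, y, z in cm, then the turn about the tool's z in rad. In form: [[[x, y, z, roll], ...]]. A call has exactly 5 rows; each row shifts and turns the commanded pose from where the row before left it, along the tool's axes as they then stand; what a row does not reach is not made up. A row lasts 1/10 s, in which the tool goes at most 50 mm and 8.59 degrees, less where a joint would pass 70% of its speed; a pose out of reach is approached as far as the arm can. A call is refused whole if a number of a shift passes 5 or a number of a turn 0.15, either way. A call with a gripper value outside its range is refused whole. "grip" is the finger opening in cm, from 0 to 8.54, set as the call begins (left out, the last holds). The fingers move at their own pace and stop on an object; "newtons" is the grip in N (left out, the last holds). Time passes only in rows, so rows that do not move let the fingers close, or fill a call up. It gives the time, the measured TCP pose, the force, the opening and the grip force at its end, in the units of the state.
- arm.read_state(): the state, without advancing time (a new reading comes with each control period).
- arm.read_camera(name): name is "side" or "top" or "wrist"; returns the picture (400x640x3 uint8, blue, green, red); there is no depth.
- arm.camera_model(name): a dict with "camera_matrix" (3x3 intrinsics, pixels), "k1" (the pictures are not rectified: a ray, as slopes to the right and down, at radius r is drawn at 1 + k1 r^2 times it, then the intrinsics apply), "world_from_camera" (4x4, takes a point from camera to world coordinates). Camera axes: x right, y down, z forward; pixel columns grow to the right and rows downward; lengths in m; the calibration is good to about 2 mm. A picture is of the moment at which its call begins: read the wrist's pose just before it. camera_model takes no time and is no camera call; for the wrist camera it gives the pose at the moment of the call.
- arm.sign_off(): hands the job in; it is judged then, once.
Trained networks look in the newest picture that a camera, given by its name, has taken for a name from the list of things; names that differ only in an ending like _2 or _b are one class to them, and where a whole thing is asked for, a point or a joint stands for the part that bears it (a point fixed in the world has none). Each returns a list of dicts, best first, with "conf" (0 to 1); they miss things now and then, are a little off and sometimes report something else, mostly with a low value. They report only what shows in the picture. A call takes as long as a camera call.
- arm.boxes_of(camera, name): "location" ([x, y, z] in m, in the coordinates of the camera as it stood for that picture, good to about 4 mm: the middle of the surface that is visible of it).
The state is a dict: "t": time; "q": joint angles; "joint_vel": joint speeds; "tau": joint torques, N m; "ee_pos": TCP position; "eef_rot": TCP orientation; "ft_force": force on the tool from outside, world axes, zero at the start; "moment": the same for the moment, N m; "width": opening from 0.0 (shut) to 1.0 (fully open); "grasp_force": force on a finger pad.
Only numpy, scipy, OpenCV 4.12 (cv2) and the standard library are available. Lean on these libraries where they do the work, as an engineer would, in place of code of your own. Each camera call takes 0.05 s, during which the arm holds its last target. There are 200 camera calls.

## Working session

There is one attempt and no reset: what is moved stays moved. The work goes in short steps, Python scripts to look and compute and a tool call to move; the robot and the scene stay as the last step left them, time stands still between calls to the robot, and variables do not carry over. Pictures are saved under pics/ and viewed, at most 10 in all, crops included, and the job is handed in when it is done.

Besides the shell and the picture viewer there is one more tool, called after "Emit:" as name([rows], argument=value, ...), one row to a line, values as JSON. carry_out: Moves the arm, as the interface text tells. Its arguments: {"type":"object","properties":{"targets":{"type":"array","items":{"type":"array","items":{"type":"array","items":{"type":"number"}}}},"grip":{"type":"number"},"newtons":{"type":"number"}},"required":["targets"]}

```bash
ls; mkdir -p pics; python3 - <<'E'
from cell import arm
import cv2,numpy as np
s=arm.read_state();print({k:np.round(v,3).tolist() for k,v in s.items()})
for c in("side","top"):
    im=arm.read_camera(c);cv2.imwrite(f"pics/{c}0.png",im)
    M=np.array(arm.camera_model(c)["world_from_camera"]);print(c,M.round(3).tolist())
    for n in("incubator","hood_hinge","hood_handle","hood_socket","rod_pivot","rod_tip","rod_knob","beaker_250_mid","slide_pack_mid","timer_mid"):
        for d in arm.boxes_of(c,n)[:2]:
            print(c,n,round(d["conf"],2),(M@np.r_[d["location"],1])[:3].round(3))
E
```

```text
pics
{'t': 0.0, 'q': [1.292, 0.314, -0.048, 1.21, 0.0, 1.571], 'joint_vel': [0.001, 0.0, -0.001, -0.0, 0.001, -0.0], 'tau': [0.002, -53.959, 33.975, 0.019, 0.0, 0.0], 'ee_pos': [0.165, 0.577, 0.404], 'eef_rot': [-0.0, 0.139, 0.99, -0.001], 'ft_force': [0.433, 0.606, 0.19], 'moment': [-0.011, -0.038, 0.068], 'grasp_force': 0.0, 'width': 1.001}
side [[-0.995, -0.043, 0.088, 0.471], [-0.097, 0.559, -0.824, 0.577], [-0.014, -0.828, -0.56, 0.603], [0.0, 0.0, 0.0, 1.0]]
side incubator 0.69 [ 0.588 -0.019  0.12 ]
side incubator 0.63 [ 0.454 -0.244  0.029]
side hood_handle 0.61 [ 0.611 -0.057  0.14 ]
side hood_socket 0.61 [ 0.612 -0.053  0.138]
side rod_pivot 0.81 [ 0.582 -0.018  0.127]
side rod_tip 0.71 [ 0.488 -0.061  0.055]
side rod_knob 0.85 [ 0.487 -0.055  0.053]
side beaker_250_mid 0.62 [ 0.451 -0.248  0.029]
side beaker_250_mid 0.52 [ 0.607 -0.362  0.089]
side slide_pack_mid 0.73 [ 0.452 -0.245  0.029]
side timer_mid 0.64 [0.672 0.094 0.019]
top [[0.029, -0.996, 0.089, 0.454], [-1.0, -0.03, -0.007, -0.16], [0.009, -0.089, -0.996, 1.297], [0.0, 0.0, 0.0, 1.0]]
top incubator 0.84 [ 0.592 -0.096  0.143]
top hood_hinge 0.74 [ 0.592 -0.094  0.141]
top hood_handle 0.82 [ 0.614 -0.1    0.143]
top hood_socket 0.67 [ 0.613 -0.103  0.142]
top rod_pivot 0.76 [ 0.586 -0.097  0.136]
top rod_tip 0.76 [ 0.472 -0.068  0.055]
top rod_tip 0.67 [ 0.618 -0.105  0.141]
top rod_knob 0.85 [ 0.474 -0.065  0.06 ]
top beaker_250_mid 0.6 [ 0.619 -0.331  0.018]
top timer_mid 0.67 [0.679 0.088 0.015]
```

View pics/top0.png

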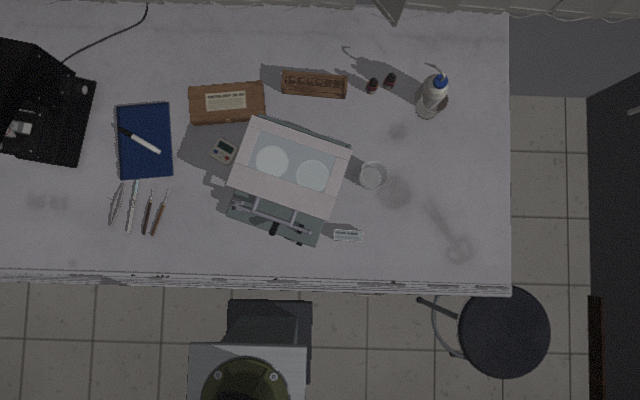

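View pics/side0.png

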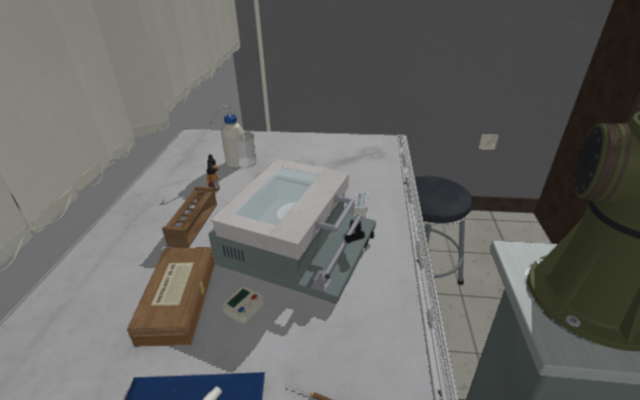

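```bash
python3 - <<'E'
import cv2
a=cv2.imread("pics/top0.png")[100:260,200:380];b=cv2.imread("pics/side0.png")[150:310,200:390]
f=lambda x:cv2.convertScaleAbs(cv2.resize(x,None,fx=4,fy=3.7 if 0 else 4,interpolation=cv2.INTER_CUBIC),alpha=1.4)
a,b=f(a),f(b);a=a[:600];b=b[:600]
cv2.imwrite("pics/topc.png",a);cv2.imwrite("pics/sidec.png",b)
E
```

```text
(no output)
```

View pics/topc.png

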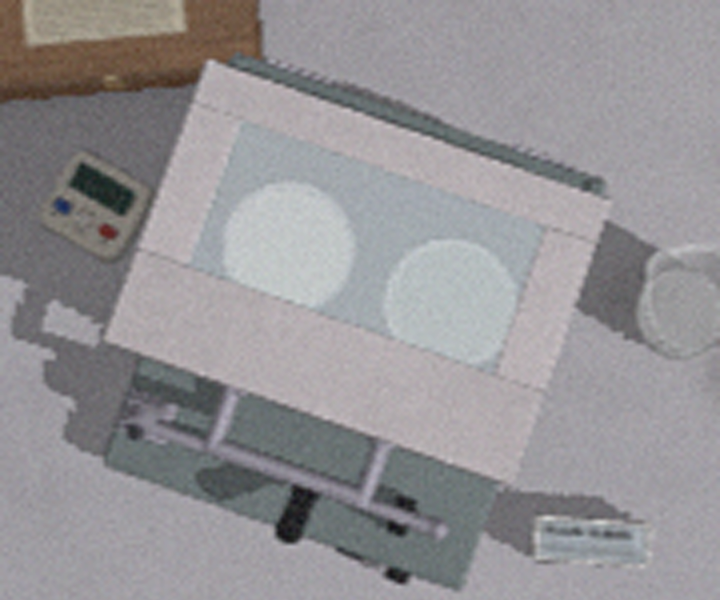

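View pics/sidec.png

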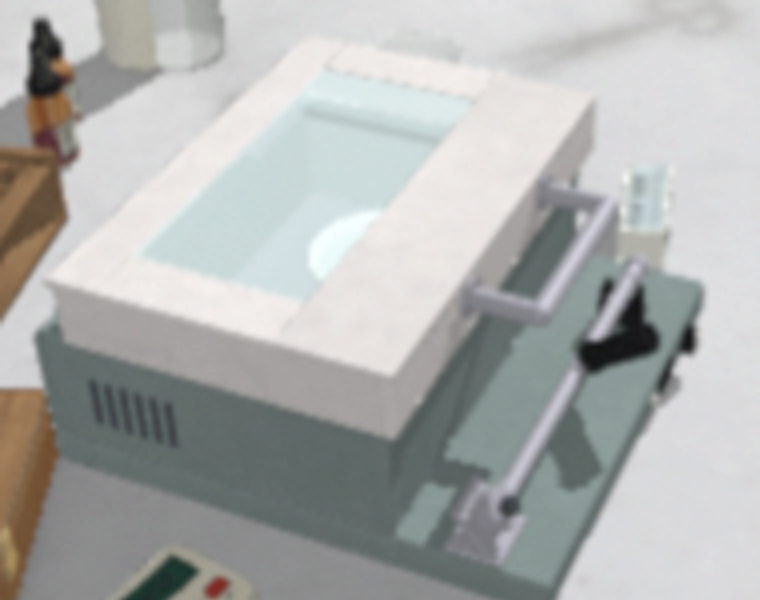

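```bash
cat >h.py <<'E'
import numpy as np
from scipy.spatial.transform import Rotation as R
from scipy.optimize import least_squares
def proj(cm,P):
    M=np.linalg.inv(np.array(cm["world_from_camera"]));p=P@M[:3,:3].T+M[:3,3]
    s=p[:,:2]/p[:,2:];s=s*(1+cm["k1"]*(s**2).sum(1,keepdims=True))
    K=np.array(cm["camera_matrix"]);return np.c_[s,np.ones(len(s))]@K[:2].T
def world(pose,P):
    x,y,a=pose[:3];c,s=np.cos(a),np.sin(a);P=np.atleast_2d(P)
    return np.c_[x+c*P[:,0]-s*P[:,1],y+s*P[:,0]+c*P[:,1],P[:,2]]
E
python3 - <<'E'
from h import *
from cell import arm
L=np.array([[-265,130,30],[-265,-130,30],[-190,130,141],[-190,-130,141],[-230,-101,50],[-265,-10,76],[-228,50,125],[-228,-50,125]])/1e3
t=np.array([[105,463],[462,588],[105,342],[513,485],[440,530],[290,537],[215,447],[368,500]])/4+[200,100]
s=np.array([[555,597],[703,282],[393,375],[595,97],[638,268],[655,338],[545,312],[613,200]])/4+[200,150]
ct,cs=arm.camera_model("top"),arm.camera_model("side")
f=lambda p:np.r_[proj(ct,world(p,L))-t,(proj(cs,world(p,L))-s)]
r=least_squares(lambda p:f(p).ravel(),[.73,-.14,-.3],loss="soft_l1");print(r.x);print(f(r.x).round(1).tolist())
for sel in (f(r.x)[:8],f(r.x)[8:]):print(sel.mean(0))
r1=least_squares(lambda p:f(p)[:8].ravel(),r.x).x;r2=least_squares(lambda p:f(p)[8:].ravel(),r.x).x;print(r1,r2)
E
```

```text
[ 0.7078498  -0.13333376 -0.30652407]
[[-1.2, 1.2], [0.2, 1.7], [1.1, 1.3], [-2.0, 0.0], [-0.2, 0.3], [-0.1, -0.2], [-0.5, 0.4], [-1.2, 0.3], [-1.0, -2.3], [0.7, -1.1], [1.3, -1.4], [-0.5, -0.6], [-0.4, -0.8], [-1.9, -0.3], [-1.0, 0.4], [-1.1, 1.3]]
[-0.49936628  0.61557723]
[-0.47408359 -0.59687636]
[ 0.70934202 -0.13494521 -0.30819339] [ 0.70681816 -0.13092196 -0.30586231]
```

```bash
cat >>h.py <<'E'
POSE=[0.708,-0.133,-0.3065]
def handle(th,y=0,dz=0,dr=0):
    return np.array([-.228*np.cos(th)+.025*np.sin(th),y,.1+.228*np.sin(th)+.025*np.cos(th)+dz])
def knob(q):
    return np.array([-.23,.11,.05])+.12*np.array([.601*np.sin(q),-np.cos(q),.799*np.sin(q)])+.03*np.array([-.799,0,.601])
def tcp(p): return world(POSE,p)[0]+[0,0,.155]
def show(s):
    r=R.from_quat(np.roll(s["eef_rot"],-1)).as_matrix();y=r[:,1]
    print("t",round(s["t"],2),"tcp",s["ee_pos"].round(4) if hasattr(s["ee_pos"],'round') else np.round(s["ee_pos"],4),"yaw",round(np.arctan2(y[1],y[0]),4),"q",np.round(s["q"],2),"F",np.round(s["ft_force"],1),"w",round(s["width"],3),"gf",s["grasp_force"]);return r
def rows(start,r,pts,n):
    """cm shifts in tool axes from start through pts (tcp), n rows each"""
    out=[];c=np.array(start,float)
    for p,k in zip(pts,n):
        for i in range(k):
            d=(p-c)/(k-i);v=np.round(r.T@d*100,2);out.append([float(x) for x in v]);c=c+r@v/100
    for i in range(0,len(out),5):print(out[i:i+5])
E
python3 - <<'E'
from h import *
from cell import arm
s=arm.read_state();r=show(s)
print("handle",tcp(handle(0)),"knob0",tcp(knob(0)),"knob1.36",tcp(knob(1.36)),"h1.2",tcp(handle(1.2)))
p=tcp(handle(0,dz=.08));print(p)
rows(s["ee_pos"],r,[p],[15])
E
```

```text
t 1.1 tcp [0.1651 0.5768 0.4047] yaw 1.292 q [ 1.29  0.31 -0.05  1.21  0.    1.57] F [0.2 0.1 0. ] w 0.998 gf 0.0
handle [ 0.49062584 -0.06420702  0.28      ] knob0 [ 0.46284892 -0.06590521  0.22303   ] knob1.36 [0.55871676 0.00328515 0.31678766] h1.2 [ 0.65144783 -0.11510278  0.47656386]
[ 0.49062584 -0.06420702  0.36      ]
[[-3.26, -3.51, 0.3], [-3.26, -3.51, 0.3], [-3.26, -3.51, 0.3], [-3.26, -3.51, 0.3], [-3.26, -3.51, 0.3]]
[[-3.26, -3.51, 0.3], [-3.26, -3.51, 0.3], [-3.26, -3.51, 0.3], [-3.27, -3.51, 0.29], [-3.26, -3.51, 0.3]]
[[-3.27, -3.51, 0.29], [-3.26, -3.51, 0.3], [-3.27, -3.52, 0.29], [-3.26, -3.51, 0.3], [-3.27, -3.52, 0.29]]
```

Emit:
carry_out([
  [[-3.26, -3.51, 0.3, 0], [-3.26, -3.51, 0.3, 0], [-3.26, -3.51, 0.3, 0], [-3.26, -3.51, 0.3, 0], [-3.26, -3.51, 0.3, 0]],
], grip=3.0)

```text
t: 1.6
ee_pos: [0.2739, 0.3616, 0.3897]
eef_rot: [0.0, 0.139, 0.99, 0.0]
ft_force: [0.9, 0.1, 0.1]
width: 0.353
grasp_force: 0.0
```

Emit:
carry_out([
  [[-3.26, -3.51, 0.3, 0], [-3.26, -3.51, 0.3, 0], [-3.26, -3.51, 0.3, 0], [-3.26, -3.51, 0.3, 0], [-3.26, -3.51, 0.3, 0]],
])

```text
t: 2.1
ee_pos: [0.3824, 0.1479, 0.375]
eef_rot: [0.001, 0.139, 0.99, 0.0]
ft_force: [0.0, -0.3, 0.6]
width: 0.349
grasp_force: 0.0
```

Emit:
carry_out([
  [[-3.26, -3.51, 0.3, 0], [-3.26, -3.51, 0.3, 0], [-3.26, -3.51, 0.3, 0], [-3.26, -3.51, 0.3, 0], [-3.26, -3.51, 0.3, 0]],
])

```text
t: 2.6
ee_pos: [0.4909, -0.066, 0.3599]
eef_rot: [0.0, 0.139, 0.99, 0.0]
ft_force: [-0.1, 0.9, 0.7]
width: 0.355
grasp_force: 0.0
```

Emit:
carry_out([
  [[0, 0, 0, 0.14], [0, 0, 0, 0.14], [0, 0, 0, 0.14], [0, 0, 0, 0.14], [0, 0, 0, 0.14]],
])

```text
t: 3.1
ee_pos: [0.4903, -0.064, 0.3597]
eef_rot: [0.0, 0.473, 0.881, 0.0]
ft_force: [-0.3, -0.5, -0.4]
width: 0.35
grasp_force: 0.0
```

Emit:
carry_out([
  [[0, 0, 0, 0.14], [0, 0, 0, 0.14], [0, 0, 0, 0.14], [0, 0, 0, 0.14], [0, 0, 0, 0.14]],
])

```text
t: 3.6
ee_pos: [0.4903, -0.0639, 0.3598]
eef_rot: [0.0, 0.746, 0.666, 0.0]
ft_force: [0.3, -0.3, -0.0]
width: 0.351
grasp_force: 0.0
```

Emit:
carry_out([
  [[0, 0, 0, 0.1], [0, 0, 0, 0.1], [0, 0, 0, 0], [0, 0, 0, 0], [0, 0, 0, 0]],
])

```text
t: 4.1
ee_pos: [0.4903, -0.0639, 0.3597]
eef_rot: [0.0, 0.807, 0.591, 0.0]
ft_force: [0.7, 1.1, 0.4]
width: 0.352
grasp_force: 0.0
```

```bash
python3 - <<'E'
from h import *
from cell import arm
import cv2
cm=arm.camera_model("wrist");im=arm.read_camera("wrist")
s=arm.read_state();r=show(s)
L=np.array([[-228,y,125] for y in(-50,0,50)]+[[-190,130,141],[-190,-130,141],[-267.6,-10,78],[-230,-101,50]])/1e3
im=cv2.resize(im,None,fx=1.25,fy=1.25)
uv=proj(cm,world(POSE,L));print(uv)
for u in uv*1.25: cv2.circle(im,tuple(int(round(x)) for x in u),4,(0,0,255),1)
cv2.imwrite("pics/w1.png",im)
p=tcp(handle(0));a=p+[0,0,.05]
rows(s["ee_pos"],r,[a,p],[3,5])
E
```

```text
t 4.15 tcp [ 0.4903 -0.0639  0.3597] yaw -0.3067 q [-0.13  0.14 -0.37  1.06  0.    1.75] F [-0.5  0.2  0.1] w 0.349 gf 0.0
[[316.5555203  267.28325041]
 [316.65138309 208.81003618]
 [316.75994731 141.14147908]
 [384.94764859   2.49717787]
 [361.77253784 360.16813221]
 [272.67216346 200.15275156]
 [314.47046484 269.95403681]]
[[-0.01, 0.01, 0.99], [-0.0, 0.01, 0.99], [-0.01, 0.02, 0.99], [0.0, -0.0, 1.0], [0.0, -0.0, 1.0]]
[[0.0, -0.0, 1.0], [0.0, -0.0, 1.0], [0.0, -0.0, 1.0]]
```

View pics/w1.png

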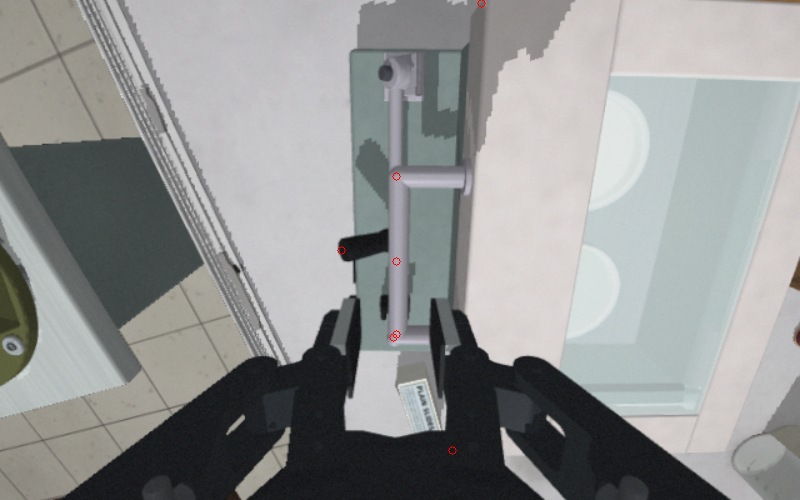

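The wrist picture shows the predicted bar points, about (396,176–337), lying on the bar to within about 1 mm. The bar is centred between the fingers at columns 355–435, so I'm descending and closing.

Emit:
carry_out([
  [[0, 0.1, 1.0, 0], [0, 0, 1.0, 0], [0, 0, 1.0, 0], [0, 0, 1.0, 0], [0, 0, 1.0, 0]],
])

```text
t: 4.65
ee_pos: [0.491, -0.0642, 0.3084]
eef_rot: [-0.0, 0.807, 0.59, -0.0]
ft_force: [-0.3, -0.0, -0.9]
width: 0.354
grasp_force: 0.0
```

Emit:
carry_out([
  [[0, 0, 1.0, 0], [0, 0, 1.0, 0], [0, 0, 0.98, 0], [0, 0, 0, 0], [0, 0, 0, 0]],
])

```text
t: 5.15
ee_pos: [0.4913, -0.0642, 0.2797]
eef_rot: [-0.0, 0.807, 0.59, -0.0]
ft_force: [0.9, 0.0, 0.3]
width: 0.351
grasp_force: 0.0
```

Emit:
carry_out([
  [[0, 0, 0, 0], [0, 0, 0, 0], [0, 0, 0, 0], [0, 0, 0, 0], [0, 0, 0, 0]],
], grip=0.6, newtons=60)

```text
t: 5.65
ee_pos: [0.4919, -0.0643, 0.2805]
eef_rot: [0.001, 0.807, 0.59, 0.001]
ft_force: [2.5, -1.5, 3.4]
width: 0.117
grasp_force: 58.5
```

```bash
python3 - <<'E'
from h import *
from cell import arm
s=arm.read_state();r=show(s)
rows(s["ee_pos"],r,[s["ee_pos"]+tcp(handle(t))-tcp(handle(0)) for t in np.linspace(0,1.25,26)[1:]],[1]*25)
E
```

```text
t 5.65 tcp [ 0.4919 -0.0643  0.2805] yaw -0.3081 q [-0.13  0.21 -0.48  0.88 -0.    1.75] F [ 2.5 -1.5  3.4] w 0.117 gf 58.543075919151306
[[0.0, 0.16, -1.14], [0.0, 0.21, -1.12], [0.0, 0.27, -1.12], [0.0, 0.32, -1.1], [0.0, 0.38, -1.08]]
[[0.0, 0.43, -1.06], [0.0, 0.48, -1.04], [0.01, 0.54, -1.02], [-0.0, 0.59, -0.98], [-0.0, 0.63, -0.96]]
[[-0.0, 0.68, -0.92], [0.0, 0.73, -0.89], [0.0, 0.77, -0.85], [0.0, 0.81, -0.81], [0.0, 0.85, -0.77]]
[[0.01, 0.89, -0.72], [-0.0, 0.92, -0.68], [-0.0, 0.96, -0.63], [0.0, 0.98, -0.59], [0.0, 1.02, -0.53]]
[[0.0, 1.04, -0.49], [0.01, 1.06, -0.43], [-0.0, 1.08, -0.37], [-0.0, 1.1, -0.32], [0.0, 1.12, -0.27]]
```

Emit:
carry_out([
  [[0, 0.16, -1.14, 0], [0, 0.21, -1.12, 0], [0, 0.27, -1.12, 0], [0, 0.32, -1.1, 0], [0, 0.38, -1.08, 0]],
])

```text
t: 6.15
ee_pos: [0.5039, -0.0682, 0.3343]
eef_rot: [-0.001, 0.807, 0.59, -0.001]
ft_force: [6.9, -0.7, -14.2]
width: 0.119
grasp_force: 58.2
```

Emit:
carry_out([
  [[0, 0.43, -1.06, 0], [0, 0.48, -1.04, 0], [0, 0.54, -1.02, 0], [0, 0.59, -0.98, 0], [0, 0.63, -0.96, 0]],
])

```text
t: 6.65
ee_pos: [0.5285, -0.0761, 0.3858]
eef_rot: [-0.002, 0.807, 0.59, -0.001]
ft_force: [-1.2, 1.1, -10.7]
width: 0.119
grasp_force: 58.2
```

```bash
python3 - <<'E'
from h import *
from cell import arm
s=arm.read_state();r=show(s)
print(tcp(handle(.5)))
E
```

```text
t 6.65 tcp [ 0.5285 -0.0761  0.3858] yaw -0.3079 q [-0.14  0.2  -0.24  1.14  0.    1.74] F [ -1.2   1.1 -10.7] w 0.119 gf 58.228679895401
[ 0.52866328 -0.07624483  0.38624859]
```

Emit:
carry_out([
  [[0, 0.68, -0.92, 0], [0, 0.73, -0.89, 0], [0, 0.77, -0.85, 0], [0, 0.81, -0.81, 0], [0, 0.85, -0.77, 0]],
])

```text
t: 7.15
ee_pos: [0.5634, -0.0873, 0.4289]
eef_rot: [-0.003, 0.807, 0.59, -0.003]
ft_force: [-13.1, 4.2, 2.5]
width: 0.114
grasp_force: 58.5
```

Emit:
carry_out([
  [[0, 0.89, -0.72, 0], [0, 0.92, -0.68, 0], [0, 0.96, -0.63, 0], [0, 0.98, -0.59, 0], [0, 1.02, -0.53, 0]],
])

```text
t: 7.65
ee_pos: [0.6083, -0.1018, 0.4636]
eef_rot: [-0.002, 0.807, 0.59, -0.002]
ft_force: [-17.8, 3.9, 16.9]
width: 0.112
grasp_force: 58.6
```

Emit:
carry_out([
  [[0, 1.04, -0.49, 0], [0, 1.06, -0.43, 0], [0, 1.08, -0.37, 0], [0, 1.1, -0.32, 0], [0, 1.12, -0.27, 0]],
])

```text
t: 8.15
ee_pos: [0.6615, -0.1189, 0.4829]
eef_rot: [0.0, 0.807, 0.59, -0.0]
ft_force: [-8.5, 0.3, 13.1]
width: 0.112
grasp_force: 63.2
```

Emit:
carry_out([
  [[0, 0, 0, 0], [0, 0, 0, 0], [0, 0, 0, 0], [0, 0, 0, 0], [0, 0, 0, 0]],
], grip=3.0)

```text
t: 8.65
ee_pos: [0.6628, -0.1188, 0.4788]
eef_rot: [-0.0, 0.807, 0.59, -0.0]
ft_force: [0.7, -0.2, 0.1]
width: 0.354
grasp_force: 0.0
```

```bash
python3 - <<'E'
from h import *
from cell import arm
s=arm.read_state();r=show(s)
print(tcp(handle(1.25)))
E
```

```text
t 8.65 tcp [ 0.6628 -0.1188  0.4788] yaw -0.3079 q [-0.18  0.45  0.31  1.44 -0.    1.7 ] F [ 0.7 -0.2  0.1] w 0.354 gf 0.0
[ 0.66207601 -0.11846631  0.47925155]
```

Emit:
carry_out([
  [[0, 0, -1.5, 0], [0, 0, -1.5, 0], [0, 0, -1.5, 0], [0, -1.0, -1.0, 0], [0, -3.0, 0, 0]],
])

```text
t: 9.15
ee_pos: [0.6256, -0.1069, 0.534]
eef_rot: [0.001, 0.807, 0.59, 0.001]
ft_force: [-0.2, 0.5, -0.4]
width: 0.347
grasp_force: 0.0
```

Emit:
carry_out([
  [[0, -4, 0, 0], [0, -4, 1, 0], [0, -4, 3, 0], [0, -3, 4, 0], [0, -1.5, 4, 0]],
], grip=5.0)

```text
t: 9.65
ee_pos: [0.4644, -0.0559, 0.4131]
eef_rot: [0.0, 0.807, 0.59, 0.001]
ft_force: [0.1, -0.3, -0.5]
width: 0.588
grasp_force: 0.0
```

Emit:
carry_out([
  [[0, 0, 2, -0.143], [0, 0, 2, -0.143], [0, 0, 2, -0.143], [0, 0, 0, -0.143], [0, 0, 0, -0.143]],
])

```text
t: 10.15
ee_pos: [0.4663, -0.0564, 0.3529]
eef_rot: [-0.001, 0.547, 0.837, -0.0]
ft_force: [0.0, -1.0, -0.8]
width: 0.587
grasp_force: 0.0
```

Emit:
carry_out([
  [[0, 0, 0, -0.143], [0, 0, 0, -0.143], [0, 0, 0, -0.143], [0, 0, 0, -0.143], [0, 0, 0, -0.143]],
])

```text
t: 10.65
ee_pos: [0.4667, -0.0565, 0.3537]
eef_rot: [-0.0, 0.22, 0.976, -0.0]
ft_force: [0.1, 0.5, 0.2]
width: 0.586
grasp_force: 0.0
```

Emit:
carry_out([
  [[0, 0, 0, -0.142], [0, 0, 0, 0], [0, 0, 0, 0], [0, 0, 0, 0], [0, 0, 0, 0]],
])

```text
t: 11.15
ee_pos: [0.4675, -0.0567, 0.3538]
eef_rot: [-0.0, 0.153, 0.988, -0.0]
ft_force: [0.2, -0.7, 0.5]
width: 0.586
grasp_force: 0.0
```

```bash
python3 - <<'E'
from h import *
from cell import arm
import cv2
cm=arm.camera_model("wrist");im=arm.read_camera("wrist")
s=arm.read_state();r=show(s)
k=np.array([-.23,-.01,.05]);d=np.array([-.799,0,.601])
L=np.array([k,k+.03*d,k+.047*d,[-.23,.11,.05],[-.23,-.101,.05]])
uv=proj(cm,world(POSE,L))*1.25
im=cv2.resize(im,None,fx=1.25,fy=1.25)
for u in uv: cv2.circle(im,tuple(int(round(x)) for x in u),4,(0,0,255),1)
cv2.imwrite("pics/w2.png",im)
p=tcp(knob(0));print(p)
rows(s["ee_pos"],r,[p+[0,0,.05],p],[5,5])
E
```

```text
t 11.2 tcp [ 0.4676 -0.0567  0.3538] yaw 1.2629 q [-0.12  0.1  -0.43  1.04  0.    0.19] F [-0.  -0.3  0.2] w 0.588 gf 0.0
[ 0.46284892 -0.06590521  0.22303   ]
[[0.03, -0.2, 1.62], [0.03, -0.21, 1.61], [0.04, -0.2, 1.62], [0.03, -0.21, 1.61], [0.04, -0.2, 1.62]]
[[-0.0, -0.0, 1.0], [-0.0, -0.0, 1.0], [-0.0, -0.0, 1.0], [-0.0, -0.0, 1.0], [-0.0, -0.0, 1.0]]
```

View pics/w2.png

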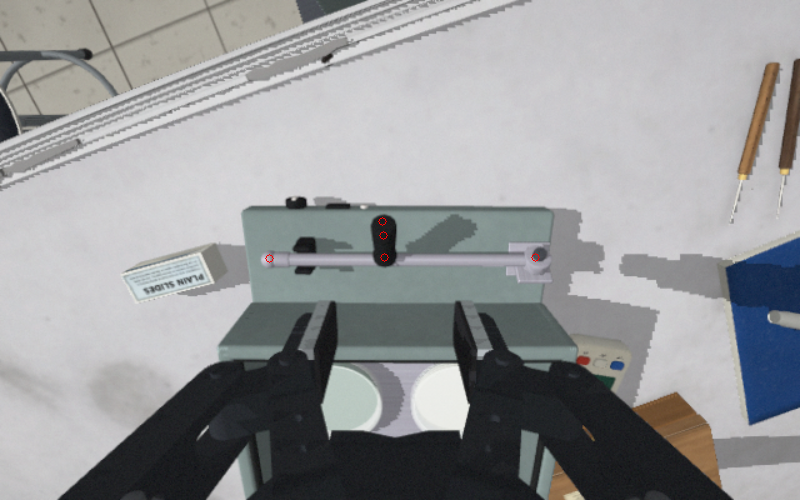

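The predicted pivot (536,257), ball (269,258) and knob (383,235) all lie on the real parts. I'm descending onto the knob.

Emit:
carry_out([
  [[0.03, -0.2, 1.62, 0], [0.03, -0.2, 1.62, 0], [0.04, -0.2, 1.62, 0], [0.03, -0.21, 1.62, 0], [0.04, -0.2, 1.6, 0]],
])

```text
t: 11.7
ee_pos: [0.4629, -0.0659, 0.2724]
eef_rot: [0.0, 0.153, 0.988, -0.0]
ft_force: [-0.3, 0.5, -0.3]
width: 0.582
grasp_force: 0.0
```

Emit:
carry_out([
  [[0, 0, 1, 0], [0, 0, 1, 0], [0, 0, 1, 0], [0, 0, 1, 0], [0, 0, 1, 0]],
])

```text
t: 12.2
ee_pos: [0.4632, -0.0658, 0.2224]
eef_rot: [0.0, 0.153, 0.988, -0.0]
ft_force: [-0.4, 0.7, 0.2]
width: 0.583
grasp_force: 0.0
```

Emit:
carry_out([
  [[0, 0, 0, 0], [0, 0, 0, 0], [0, 0, 0, 0], [0, 0, 0, 0], [0, 0, 0, 0]],
], grip=1.0, newtons=30)

```text
t: 12.7
ee_pos: [0.4635, -0.0647, 0.2235]
eef_rot: [0.0, 0.152, 0.988, 0.002]
ft_force: [1.7, 6.6, -1.4]
width: 0.2
grasp_force: 29.8
```

```bash
python3 - <<'E'
from h import *
from cell import arm
s=arm.read_state();r=show(s);print(tcp(knob(0)))
rows(s["ee_pos"],r,[s["ee_pos"]*(1-q/1.36)+tcp(knob(0))*q/1.36+tcp(knob(q))-tcp(knob(0)) for q in np.linspace(0,1.36,21)[1:]],[1]*20)
E
```

```text
t 12.7 tcp [ 0.4635 -0.0647  0.2235] yaw 1.2648 q [-0.14  0.23 -0.61  0.73  0.    0.17] F [ 1.7  6.6 -1.4] w 0.2 gf 29.774543344974518
[ 0.46284892 -0.06590521  0.22303   ]
[[-0.49, 0.02, -0.65], [-0.49, 0.08, -0.64], [-0.48, 0.14, -0.64], [-0.47, 0.19, -0.63], [-0.47, 0.24, -0.62]]
[[-0.46, 0.29, -0.61], [-0.44, 0.35, -0.58], [-0.42, 0.39, -0.57], [-0.41, 0.44, -0.54], [-0.39, 0.49, -0.51]]
[[-0.37, 0.53, -0.49], [-0.35, 0.57, -0.46], [-0.32, 0.61, -0.43], [-0.3, 0.64, -0.39], [-0.27, 0.67, -0.35]]
[[-0.24, 0.71, -0.32], [-0.21, 0.73, -0.28], [-0.19, 0.75, -0.23], [-0.15, 0.77, -0.2], [-0.11, 0.79, -0.15]]
```

Emit:
carry_out([
  [[-0.49, 0.03, -0.65, 0], [-0.49, 0.09, -0.64, 0], [-0.48, 0.14, -0.64, 0], [-0.48, 0.19, -0.63, 0], [-0.47, 0.25, -0.62, 0]],
])

```text
t: 13.2
ee_pos: [0.4883, -0.0659, 0.2552]
eef_rot: [-0.0, 0.153, 0.988, 0.001]
ft_force: [1.3, 4.1, -4.0]
width: 0.195
grasp_force: 29.3
```

Emit:
carry_out([
  [[-0.46, 0.3, -0.61, 0], [-0.44, 0.35, -0.58, 0], [-0.42, 0.4, -0.57, 0], [-0.41, 0.44, -0.54, 0], [-0.39, 0.49, -0.51, 0]],
])

```text
t: 13.7
ee_pos: [0.5144, -0.0551, 0.2839]
eef_rot: [0.0, 0.153, 0.988, -0.003]
ft_force: [-4.4, -7.3, 4.9]
width: 0.195
grasp_force: 29.1
```

Emit:
carry_out([
  [[-0.37, 0.53, -0.49, 0], [-0.35, 0.57, -0.46, 0], [-0.32, 0.61, -0.43, 0], [-0.3, 0.65, -0.39, 0], [-0.27, 0.68, -0.35, 0]],
])

```text
t: 14.2
ee_pos: [0.54, -0.0316, 0.3068]
eef_rot: [0.002, 0.154, 0.988, -0.003]
ft_force: [-3.3, -3.8, 8.3]
width: 0.197
grasp_force: 30.4
```

Emit:
carry_out([
  [[-0.24, 0.71, -0.32, 0], [-0.21, 0.73, -0.28, 0], [-0.19, 0.76, -0.23, 0], [-0.15, 0.77, -0.2, 0], [-0.11, 0.79, -0.15, 0]],
])

```text
t: 14.7
ee_pos: [0.56, 0.0027, 0.3181]
eef_rot: [0.002, 0.153, 0.988, -0.001]
ft_force: [-1.4, -5.8, 6.0]
width: 0.2
grasp_force: 32.9
```

Emit:
carry_out([
  [[0, 0, 0, 0], [0, 0, 0, 0], [0, 0, 0, 0], [0, 0, 0, 0], [0, 0, 0, 0]],
])

```text
t: 15.2
ee_pos: [0.5601, 0.003, 0.318]
eef_rot: [0.002, 0.153, 0.988, -0.0]
ft_force: [-0.6, -1.9, 6.4]
width: 0.197
grasp_force: 33.3
```

```bash
python3 - <<'E'
from h import *
from cell import arm
import cv2
s=arm.read_state();r=show(s)
for q in(1.3,1.36,1.42):print(q,tcp(knob(q)))
im=arm.read_camera("side");cm=arm.camera_model("side")
for q,c in((1.26,(255,0,0)),(1.36,(0,0,255))):
  u=proj(cm,world(POSE,np.array([-.23,.11,.05])+.211*np.array([.601*np.sin(q),-np.cos(q),.799*np.sin(q)])))[0];print(q,u)
c=im[60:280,200:400]
cv2.imwrite("pics/s2.png",cv2.convertScaleAbs(cv2.resize(c,None,fx=2.7,fy=2.7,interpolation=cv2.INTER_CUBIC),alpha=1.4))
E
```

```text
t 15.2 tcp [0.5601 0.003  0.318 ] yaw 1.2636 q [ 0.01  0.29 -0.29  0.99 -0.    0.31] F [-0.6 -1.9  6.4] w 0.197 gf 33.28293800354004
1.3 [ 0.55562365 -0.00306894  0.31541596]
1.36 [0.55871676 0.00328515 0.31678766]
1.42 [0.56159516 0.00980196 0.31782193]
1.26 [279.15755182 178.07076026]
1.36 [272.37663986 180.98939189]
```

View pics/s2.png

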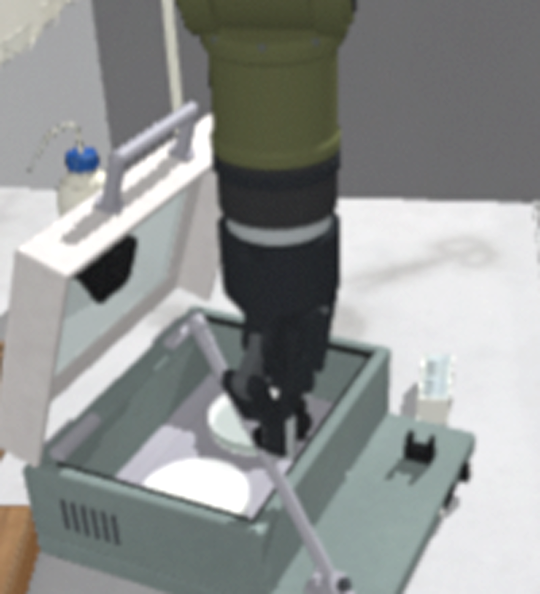

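Emit:
carry_out([
  [[0, 0, 0, 0], [0, 0, 0, 0], [0, 0, 0, 0], [0, 0, 0, 0], [0, 0, 0, 0]],
], grip=4.0)

```text
t: 15.75
ee_pos: [0.5587, 0.0034, 0.3157]
eef_rot: [-0.0, 0.153, 0.988, 0.0]
ft_force: [-0.3, 1.1, -0.4]
width: 0.471
grasp_force: 0.0
```

Emit:
carry_out([
  [[0.5, 0, -1, 0], [1, 0, -2, 0], [2, 0, -3, 0], [3, 0, -3, 0], [3, 0, -3, 0]],
])

```text
t: 16.25
ee_pos: [0.4669, 0.0322, 0.4375]
eef_rot: [0.0, 0.153, 0.988, 0.0]
ft_force: [0.4, 0.2, 0.4]
width: 0.464
grasp_force: 0.0
```

Emit:
carry_out([
  [[1, -1, -3, 0], [0, -2, -3, 0], [0, -2, -1, 0], [0, 0, 0, 0], [0, 0, 0, 0]],
])

```text
t: 16.75
ee_pos: [0.4433, -0.0126, 0.5062]
eef_rot: [0.0, 0.153, 0.988, 0.0]
ft_force: [0.1, -0.5, 0.1]
width: 0.47
grasp_force: 0.0
```

```bash
python3 - <<'E'
from h import *
from cell import arm
import cv2
s=arm.read_state();r=show(s)
k=lambda q,l:np.array([-.23,.11,.05])+l*np.array([.601*np.sin(q),-np.cos(q),.799*np.sin(q)])
out=[]
for c in("side","wrist"):
  cm=arm.camera_model(c);im=arm.read_camera(c)
  u=proj(cm,world(POSE,np.array([k(q,.211) for q in(1.26,1.31,1.36,1.41)])));print(c,u.round(1).tolist())
  cx,cy=u[2].round().astype(int);print(cx,cy)
  x0=int(np.clip(cx-50,0,540));y0=int(np.clip(cy-60,0,280));print(x0,y0)
  out.append(cv2.convertScaleAbs(cv2.resize(im[y0:y0+120,x0:x0+100],None,fx=4,fy=4,interpolation=cv2.INTER_CUBIC),alpha=1.4))
cv2.imwrite("pics/s3.png",np.hstack(out))
E
```

```text
t 16.75 tcp [ 0.4433 -0.0126  0.5062] yaw 1.2631 q [-0.03 -0.01 -0.2   1.38  0.    0.28] F [ 0.1 -0.5  0.1] w 0.47 gf 0.0
side [[279.2, 178.1], [275.7, 179.4], [272.4, 181.0], [269.1, 182.9]]
272 181
222 121
wrist [[326.2, 338.0], [335.2, 340.9], [344.4, 343.2], [353.7, 345.1]]
344 343
294 280
```

View pics/s3.png

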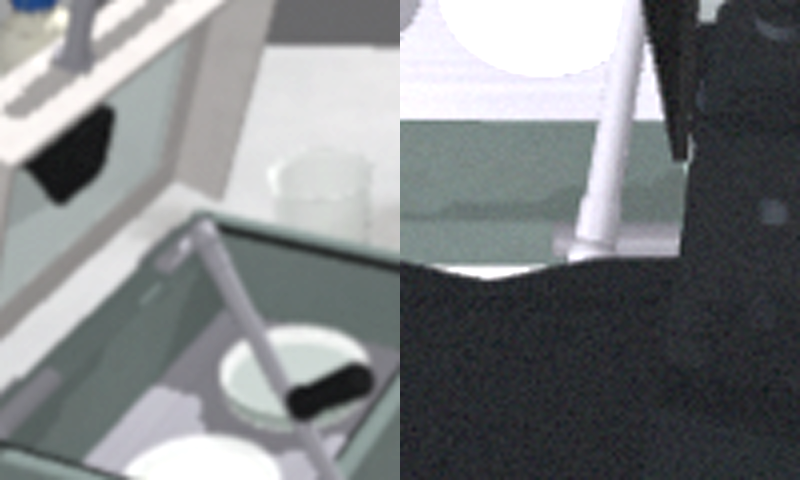

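Emit:
carry_out([
  [[0, 0, -1, 0.143], [0, 0, -1, 0.143], [0, 0, -1, 0.143], [0, 0, 0, 0.143], [0, 0, 0, 0.143]],
], grip=3.0)

```text
t: 17.35
ee_pos: [0.4438, -0.0119, 0.5351]
eef_rot: [-0.001, 0.491, 0.871, -0.0]
ft_force: [0.1, -0.7, -1.0]
width: 0.356
grasp_force: 0.0
```

Emit:
carry_out([
  [[0, 0, 0, 0.143], [0, 0, 0, 0.143], [0, 0, 0, 0.143], [0, 0, 0, 0.143], [0, 0, 0, 0.143]],
])

```text
t: 17.85
ee_pos: [0.4437, -0.012, 0.5347]
eef_rot: [-0.001, 0.765, 0.644, -0.001]
ft_force: [-0.4, 0.5, 0.2]
width: 0.351
grasp_force: 0.0
```

Emit:
carry_out([
  [[0, 0, 0, 0], [0, 0, 0, 0], [0, 0, 0, 0], [0, 0, 0, 0], [0, 0, 0, 0]],
])

```text
t: 18.35
ee_pos: [0.4435, -0.0126, 0.5358]
eef_rot: [-0.0, 0.763, 0.646, -0.0]
ft_force: [0.1, 0.3, -0.1]
width: 0.354
grasp_force: 0.0
```

```bash
python3 - <<'E'
from h import *
from cell import arm
s=arm.read_state();r=show(s)
p=np.array([.6626,-.1187,.479])
rows(s["ee_pos"],r,[p+[0,0,.057],p+[0,0,.055],p],[9,1,5])
k=np.array([-.23,.11,.05]);d=np.array([-.799,0,.601])
for c in("side",):
  for q in (1.3,1.36,1.42):
    u=np.array([.601*np.sin(q),-np.cos(q),.799*np.sin(q)])
    print(q,proj(arm.camera_model(c),world(POSE,np.array([k+.12*u+.047*d,k+.12*u,k]))).round(1).tolist())
E
```

```text
t 18.35 tcp [ 0.4435 -0.0126  0.5358] yaw -0.1651 q [-0.03 -0.01 -0.13  1.45  0.    1.71] F [ 0.1  0.3 -0.1] w 0.354 gf 0.0
[[-0.76, 2.59, -0.0], [-0.76, 2.6, -0.0], [-0.76, 2.59, -0.0], [-0.76, 2.6, -0.0], [-0.76, 2.59, -0.0]]
[[-0.77, 2.6, -0.0], [-0.76, 2.59, -0.01], [-0.77, 2.6, -0.0], [-0.76, 2.59, -0.01], [-0.0, 0.0, 0.2]]
[[-0.0, 0.0, 1.1], [-0.0, 0.0, 1.1], [-0.0, 0.0, 1.1], [-0.0, 0.0, 1.1], [-0.01, 0.0, 1.1]]
1.3 [[314.9, 214.2], [297.3, 221.6], [324.6, 277.2]]
1.36 [[312.8, 215.6], [295.2, 223.0], [324.6, 277.2]]
1.42 [[310.8, 217.2], [293.2, 224.6], [324.6, 277.2]]
```

Emit:
carry_out([
  [[-0.76, 2.6, 0, 0], [-0.76, 2.6, 0, 0], [-0.76, 2.6, 0, 0], [-0.76, 2.59, 0, 0], [-0.76, 2.59, 0, 0]],
])

```text
t: 18.85
ee_pos: [0.5662, -0.0722, 0.5358]
eef_rot: [0.0, 0.763, 0.646, 0.0]
ft_force: [-0.0, 0.6, 0.4]
width: 0.35
grasp_force: 0.0
```

Emit:
carry_out([
  [[-0.77, 2.59, 0, 0], [-0.77, 2.6, 0, 0], [-0.77, 2.6, 0, 0], [-0.76, 2.59, 0, 0], [0, 0, 0, 0.142]],
])

```text
t: 19.35
ee_pos: [0.665, -0.1205, 0.5335]
eef_rot: [-0.0, 0.808, 0.589, -0.001]
ft_force: [-0.5, -0.2, -0.6]
width: 0.35
grasp_force: 0.0
```

```bash
python3 - <<'E'
from h import *
from cell import arm
s=arm.read_state();r=show(s)
p=np.array([.6626,-.1187,.479])
rows(s["ee_pos"],r,[p],[5])
E
```

```text
t 19.35 tcp [ 0.665  -0.1205  0.5335] yaw -0.3113 q [-0.18  0.47  0.47  1.57 -0.    1.7 ] F [-0.5 -0.2 -0.6] w 0.35 gf 0.0
[[0.02, -0.05, 1.09], [0.02, -0.06, 1.09], [0.02, -0.05, 1.09], [0.02, -0.06, 1.09], [0.02, -0.05, 1.09]]
```

Emit:
carry_out([
  [[0, 0, 0, 0], [0, 0, 1.4, 0], [0, 0, 1.4, 0], [0, 0, 1.4, 0], [0, 0, 1.4, 0]],
])

```text
t: 19.85
ee_pos: [0.662, -0.1187, 0.4799]
eef_rot: [0.0, 0.806, 0.592, 0.0]
ft_force: [0.3, 0.1, -0.2]
width: 0.354
grasp_force: 0.0
```

Emit:
carry_out([
  [[0, 0, 0, 0], [0, 0, 0, 0], [0, 0, 0, 0], [0, 0, 0, 0], [0, 0, 0, 0]],
], grip=0.6, newtons=60)

```text
t: 20.35
ee_pos: [0.6625, -0.119, 0.4795]
eef_rot: [-0.0, 0.807, 0.59, -0.0]
ft_force: [0.4, -0.5, -8.8]
width: 0.111
grasp_force: 58.3
```

```bash
python3 - <<'E'
from h import *
from cell import arm
s=arm.read_state();r=show(s)
for t in(1.2,1.25,1.3):print(t,tcp(handle(t)))
T=np.linspace(1.25,.70,16)
rows(s["ee_pos"],r,[s["ee_pos"]+tcp(handle(t))-tcp(handle(1.25)) for t in T[1:]],[1]*15)
for t in(.8,.75,.7):print(t,tcp(handle(t)))
E
```

```text
t 20.35 tcp [ 0.6625 -0.119   0.4795] yaw -0.3076 q [-0.18  0.45  0.32  1.44  0.    1.7 ] F [ 0.4 -0.5 -8.8] w 0.111 gf 58.28213453292847
1.2 [ 0.65144783 -0.11510278  0.47656386]
1.25 [ 0.66207601 -0.11846631  0.47925155]
1.3 [ 0.67281897 -0.12186616  0.48137874]
[[-0.0, -0.82, 0.19], [-0.0, -0.81, 0.23], [-0.0, -0.8, 0.25], [-0.0, -0.79, 0.28], [-0.0, -0.79, 0.31]]
[[-0.01, -0.77, 0.34], [0.0, -0.75, 0.36], [0.0, -0.75, 0.4], [0.0, -0.72, 0.42], [0.0, -0.72, 0.45]]
[[0.0, -0.69, 0.47], [0.0, -0.68, 0.5], [-0.0, -0.66, 0.52], [-0.0, -0.64, 0.55], [-0.0, -0.61, 0.57]]
0.8 [ 0.57365206 -0.09048255  0.43597486]
0.75 [ 0.56519653 -0.0878066   0.42870586]
0.7 [ 0.55709793 -0.08524362  0.42100269]
```

Emit:
carry_out([
  [[0, -0.82, 0.19, 0], [0, -0.81, 0.23, 0], [0, -0.8, 0.25, 0], [0, -0.79, 0.28, 0], [0, -0.79, 0.31, 0]],
])

```text
t: 20.85
ee_pos: [0.6258, -0.1072, 0.4685]
eef_rot: [0.002, 0.807, 0.59, 0.002]
ft_force: [7.5, -1.5, -7.8]
width: 0.121
grasp_force: 58.6
```

Emit:
carry_out([
  [[0, -0.77, 0.34, 0], [0, -0.75, 0.36, 0], [0, -0.75, 0.4, 0], [0, -0.72, 0.42, 0], [0, -0.72, 0.45, 0]],
])

```text
t: 21.35
ee_pos: [0.5902, -0.0958, 0.4498]
eef_rot: [0.003, 0.807, 0.59, 0.002]
ft_force: [5.8, -1.5, -0.7]
width: 0.117
grasp_force: 58.7
```

```bash
python3 - <<'E'
from h import *
from cell import arm
import cv2
im=arm.read_camera("side")
cv2.imwrite("pics/s4.png",cv2.convertScaleAbs(cv2.resize(im[80:240,200:360],None,fx=3.7,fy=3.7,interpolation=cv2.INTER_CUBIC),alpha=1.4))
s=arm.read_state();r=show(s);print(tcp(handle(.883)))
T=np.linspace(.883,.70,11)
rows(s["ee_pos"],r,[s["ee_pos"]+tcp(handle(t))-tcp(handle(.883)) for t in T[1:]],[1]*10)
E
```

```text
t 21.4 tcp [ 0.5888 -0.0954  0.449 ] yaw -0.3077 q [-0.16  0.29  0.02  1.3   0.    1.72] F [ 3.5  1.  -3.6] w 0.113 gf 59.03290629386902
[ 0.58841899 -0.09515588  0.44703439]
[[-0.0, -0.35, 0.23], [-0.0, -0.35, 0.24], [-0.0, -0.34, 0.24], [-0.0, -0.33, 0.25], [-0.0, -0.34, 0.26]]
[[-0.0, -0.32, 0.26], [-0.0, -0.33, 0.27], [-0.0, -0.31, 0.27], [-0.01, -0.32, 0.28], [0.0, -0.31, 0.29]]
```

View pics/s4.png

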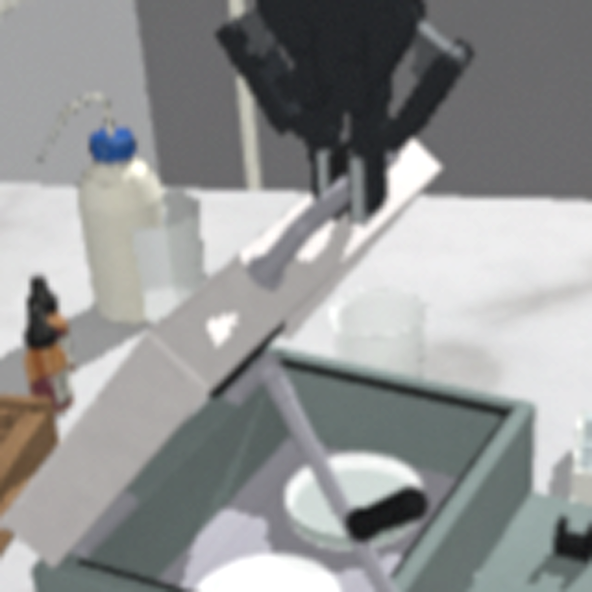

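The ball (crop 268,365) sits right at the black cup's mouth. I'm lowering slowly.

Emit:
carry_out([
  [[0, -0.35, 0.24, 0], [0, -0.35, 0.24, 0], [0, -0.34, 0.25, 0], [0, -0.34, 0.25, 0], [0, -0.34, 0.26, 0]],
])

```text
t: 21.9
ee_pos: [0.5724, -0.0901, 0.4356]
eef_rot: [-0.0, 0.807, 0.59, 0.0]
ft_force: [0.4, 1.9, 2.6]
width: 0.116
grasp_force: 60.5
```

```bash
python3 - <<'E'
from h import *
from cell import arm
s=arm.read_state();r=show(s)
p=(s["ee_pos"]-tcp([0,0,.1]));print("theta",np.arctan2(p[2],-(p[0]*np.cos(POSE[2])+p[1]*np.sin(POSE[2])))-np.arctan2(25,228))
E
```

```text
t 21.9 tcp [ 0.5724 -0.0901  0.4356] yaw -0.3078 q [-0.16  0.26 -0.04  1.26  0.    1.72] F [0.4 1.9 2.6] w 0.116 gf 60.50612926483154
theta 0.7943975463535945
```

Emit:
carry_out([
  [[0, -0.32, 0.26, 0], [0, -0.32, 0.27, 0], [0, -0.32, 0.27, 0], [0, -0.32, 0.28, 0], [0, -0.31, 0.29, 0]],
])

```text
t: 22.4
ee_pos: [0.5573, -0.0853, 0.421]
eef_rot: [-0.0, 0.807, 0.59, 0.0]
ft_force: [2.1, 2.3, 7.1]
width: 0.108
grasp_force: 62.0
```

Emit:
carry_out([
  [[0, 0, 0, 0], [0, 0, 0, 0], [0, 0, 0, 0], [0, 0, 0, 0], [0, 0, 0, 0]],
])

```text
t: 22.9
ee_pos: [0.5575, -0.0853, 0.4211]
eef_rot: [-0.001, 0.807, 0.59, -0.0]
ft_force: [1.8, 4.6, -1.0]
width: 0.118
grasp_force: 60.8
```

```bash
cat >>h.py <<'E'
def theta(s):
    p=(s["ee_pos"]-tcp([0,0,.1]));print("theta",np.arctan2(p[2],-(p[0]*np.cos(POSE[2])+p[1]*np.sin(POSE[2])))-np.arctan2(25,228),"rad",np.linalg.norm(p))
E
python3 - <<'E'
from h import *
from cell import arm
s=arm.read_state();r=show(s);theta(s)
E
```

```text
t 22.9 tcp [ 0.5575 -0.0853  0.4211] yaw -0.3077 q [-0.15  0.24 -0.11  1.22  0.    1.73] F [ 1.8  4.6 -1. ] w 0.118 gf 60.79442739486694
theta 0.7016279641573853 rad 0.22916142462535197
```

Emit:
carry_out([
  [[0, -0.15, 0.15, 0], [0, -0.15, 0.15, 0], [0, -0.15, 0.15, 0], [0, 0, 0, 0], [0, 0, 0, 0]],
])

```text
t: 23.4
ee_pos: [0.5554, -0.0847, 0.4205]
eef_rot: [0.003, 0.807, 0.59, 0.003]
ft_force: [6.1, 1.8, 12.8]
width: 0.117
grasp_force: 62.2
```

```bash
python3 - <<'E'
from h import *
from cell import arm
s=arm.read_state();r=show(s);theta(s)
E
```

```text
t 23.4 tcp [ 0.5554 -0.0847  0.4205] yaw -0.3082 q [-0.15  0.23 -0.12  1.21 -0.    1.73] F [ 6.1  1.8 12.8] w 0.117 gf 62.164133191108704
theta 0.6927732168150911 rad 0.23021305591525143
```

Emit:
carry_out([
  [[0, 0, 0, 0], [0, 0, 0, 0], [0, 0, 0, 0], [0, 0, 0, 0], [0, 0, 0, 0]],
], grip=3.0)

```text
t: 23.9
ee_pos: [0.5529, -0.0843, 0.4165]
eef_rot: [-0.0, 0.807, 0.59, -0.001]
ft_force: [-0.6, -0.0, 0.5]
width: 0.349
grasp_force: 0.0
```

Emit:
carry_out([
  [[0, 0, -1, 0], [0, 0, -1.5, 0], [0, 0, -1.5, 0], [0, 0, -2, 0], [0, 0, -2, 0]],
])

```text
t: 24.4
ee_pos: [0.553, -0.0842, 0.4984]
eef_rot: [0.0, 0.807, 0.59, -0.0]
ft_force: [0.3, 0.1, 0.3]
width: 0.354
grasp_force: 0.0
```

Emit:
carry_out([
  [[0, -2, -1, 0], [0, -4, 0, 0], [0, -4, 0, 0], [0, 0, 0, 0], [0, 0, 0, 0]],
])

```text
t: 24.9
ee_pos: [0.4574, -0.0538, 0.5082]
eef_rot: [0.001, 0.807, 0.59, 0.001]
ft_force: [0.3, -0.4, 0.6]
width: 0.35
grasp_force: 0.0
```

```bash
python3 - <<'E'
from h import *
from cell import arm
import cv2
s=arm.read_state();show(s)
a=arm.read_camera("side");w=arm.read_camera("wrist")
k=np.array([-.23,.11,.05])
for c in("side","wrist"):
  print(c,proj(arm.camera_model(c),world(POSE,np.array([handle(t,y) for t in(.65,.7,.75) for y in(-.05,.05)]))).round(1).tolist())
A=cv2.convertScaleAbs(cv2.resize(a[90:250,200:360],(600,600),interpolation=cv2.INTER_CUBIC),alpha=1.4)
A=cv2.resize(A,(480,480));B=cv2.resize(w,(320,200))
B=np.vstack([B,cv2.resize(arm.read_camera("top")[90:260,190:390],(320,280))])
cv2.imwrite("pics/f.png",np.hstack([A,B]))
E
```

```text
t 24.9 tcp [ 0.4574 -0.0538  0.5082] yaw -0.3076 q [-0.12  0.02 -0.16  1.38 -0.    1.76] F [ 0.3 -0.4  0.6] w 0.35 gf 0.0
side [[325.2, 140.3], [304.0, 163.0], [321.4, 136.0], [299.8, 158.3], [317.4, 131.7], [295.4, 153.7]]
wrist [[427.9, 256.9], [443.9, 138.1], [441.2, 261.9], [459.8, 139.7], [455.5, 267.0], [476.9, 141.4]]
```

View pics/f.png

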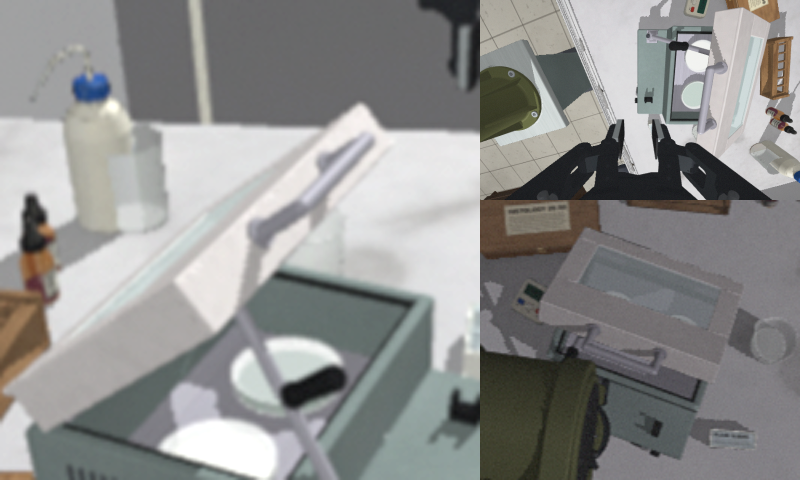

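The side view shows the hood resting on the rod, with the handle's far end at about (324,136) against (321,136) predicted for 0.70 rad. The neighbouring objects look unmoved. I'll wait and check that nothing drifts.

Emit:
carry_out([
  [[0, 0, 0, 0], [0, 0, 0, 0], [0, 0, 0, 0], [0, 0, 0, 0], [0, 0, 0, 0]],
])

```text
t: 25.55
ee_pos: [0.458, -0.0539, 0.5069]
eef_rot: [-0.0, 0.807, 0.59, -0.0]
ft_force: [0.7, -0.1, -0.9]
width: 0.356
grasp_force: 0.0
```

Emit:
carry_out([
  [[0, 0, 0, 0], [0, 0, 0, 0], [0, 0, 0, 0], [0, 0, 0, 0], [0, 0, 0, 0]],
])

```text
t: 26.05
ee_pos: [0.4579, -0.0539, 0.507]
eef_rot: [0.0, 0.807, 0.59, 0.0]
ft_force: [0.1, -0.5, 0.1]
width: 0.351
grasp_force: 0.0
```

```bash
python3 - <<'E'
from cell import arm
from h import *
import cv2
g=lambda c:cv2.GaussianBlur(arm.read_camera(c),(5,5),0).astype(int)
a,b=g("side")[90:250,200:360],None
for i in range(12): b=g("side")[90:250,200:360]
f=cv2.imread("pics/f.png")[:480,:480]
f0=cv2.GaussianBlur(cv2.resize(f,(160,160),interpolation=cv2.INTER_AREA),(5,5),0).astype(int)
print("drift .6s",abs(a-b).max(),abs(a-b).mean())
d=abs(np.minimum(b*1.4,255)-f0)[60:];print("vs 1.6s ago",np.percentile(d,[50,99,100]))
s0=cv2.GaussianBlur(cv2.imread("pics/side0.png"),(5,5),0).astype(int);n=g("side")
for nm,(x0,y0,x1,y1) in dict(timer=(220,287,265,322),slides=(352,188,372,218)).items():print(nm,abs(n-s0)[y0:y1,x0:x1].mean())
T0=cv2.imread("pics/top0.png").astype(int);T=arm.read_camera("top").astype(int)
for nm,(x0,y0,x1,y1) in dict(timer=(209,136,236,166),slides=(332,228,364,243),beaker=(358,158,390,192)).items():print(nm,abs(T-T0)[y0:y1,x0:x1].mean())
E
```

```text
drift .6s 5 0.15484375
vs 1.6s ago [ 0.4  3.8 40.4]
timer 3.878306878306878
slides 5.778333333333333
timer 16.732921810699587
slides 12.885416666666666
beaker 12.669117647058824
```

```bash
python3 -c "
from cell import arm
print(arm.sign_off())"
```

```text
the job is handed in; nothing more can be done
None
```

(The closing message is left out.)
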